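Push the screw dish through the gate into its bay

ROBOT

A 7-joint arm with a two-finger parallel gripper is mounted at the origin on a cart in front of the work surface, level with it; the furniture and walls round the work are solid. World frame = base frame: x ahead of the robot, y to its left, z up, the work surface at z = 0. Lengths are in m, angles in rad, forces in N, time in s.
With the tool pointing down it reaches from about 0.35 to 0.9 m from the base axis. Payload 7.2 kg.
Tool frame: the origin (TCP) lies at the very end of the fingers, on their centre line; the grasp point (between the pads) lies 19 mm behind it; y points along the fingers, x is the direction in which the jaws open and shut, and the axes are right-handed (so a half turn about y gives the same grasp; the last joint's range is limited). The gripper opens to 88 mm and grips with 3 to 60 N. Pads are 20 mm wide; open, the fingers measure 115 mm over their backs; the gripper's body (75 mm by 178 mm) begins 61 mm behind the grasp point.
Start: joints at [-1.379, 0.411, -0.013, 1.596, 0.006, 1.134, -0.082], TCP at [0.161, 0.604, 0.223] pointing down, gripper open.
Joint ranges: [-2.95, 2.95], [-0.29, 1.99], [-1.47, 1.44], [0.14, 2.54], [-1.03, 4.17], [0.13, 1.85], [-2.86, 2.86]. Speed limits (rad/s): [2.39, 2.39, 3.01, 3.01, 3.14, 3.14, 3.14].

INTERFACE

Orientations are given as [roll, pitch, yaw] about the fixed x, y, z axes, in that order (R = Rz(yaw) Ry(pitch) Rx(roll)).
In Python, from station import arm gives the robot as it stands. The module is installed in compiled form; this text tells all that it offers. Calls block until the motion is done:
- arm.move_pose(position, orientation): joint-space move of the TCP to a pose.
- arm.move_linear(position, v=0.15, rot=None): straight line of the TCP; rot=None keeps the orientation; v is the mean speed in m/s.
- arm.set_joints(angles): joint-space move.
- arm.set_gripper(opening): finger opening in m; the grip force is fixed at half the most; returns when the fingers have stopped.
- arm.pause(seconds).
- arm.inverse_kinematics(position, orientation): joint angles nearest the present ones, or None.
- arm.read_camera(name): name is "scene" or "top" or "wrist"; returns the picture (480x640x3 uint8, red, green, blue); there is no depth.
- arm.calibration(name): a dict with "K" (3x3 intrinsics, pixels), "k1" (the pictures are not rectified: a ray, as slopes to the right and down, at radius r is drawn at 1 + k1 r^2 times it, then the intrinsics apply), "position" and "attitude" of the camera in the world. Camera axes: x right, y down, z forward; pixel columns grow to the right and rows downward; lengths in m; the calibration is good to about 2 mm. A picture is of the moment at which its call begins: read the wrist's pose just before it. calibration takes no time and is no camera call; for the wrist camera it gives the pose at the moment of the call.
A pose or a line that the arm cannot do raises arm.MotionError and nothing moves.
- arm.job_done(): hands the job in, once; it reports no verdict.
Readings, each from a call of its own:
- arm.current_time_s(): time.
- arm.current_joints(): joint angles.
- arm.current_joint_velocities(): joint speeds.
- arm.current_joint_torque(): joint torques, N m.
- arm.current_eef_pos(): TCP position.
- arm.current_tcp_rot(): TCP orientation.
- arm.current_contact_force(): force on the tool from outside, world axes, zero at the start.
- arm.current_ft_torque(): the same for the moment, N m.
- arm.current_finger_gap(): finger opening in m.
Only numpy, scipy, OpenCV 4.12 (cv2) and the standard library are available. Lean on these libraries where they do the work, as an engineer would, in place of code of your own. Each camera call takes 0.05 s, during which the arm holds its last target.

TASK

Put the dish of small screws away in the metal bay whose entrance it fits: push it along the worktop with the fingertips, through the narrow gap between that bay's two round posts, until it rests against the back bar, then leave it there. Push gently and do not pinch, lift or tip the dish. Leave the glue bottle and everything else lying about where it is.

Things in the scene. Friction and masses are not known exactly. Their poses are not given: they have to be found in the camera images.
- dish: The thing to push: round open steel dish of small screws, 68 mm across the rim, 18 mm high, about 0.14 kg, loose on the worktop and sliding flat on it. The rim wall leans outward and is widest at the top. Origin: centre of its underside, z up; its yaw means nothing.
- wide_bay: Fixed bay that fits the dish: no floor, open top and front. Two round posts (22 mm wide, 30 high) with a 74 mm clear gap at its mouth; then side walls (25 high, 84 apart) to a back bar, inner face at x = 96 mm. Origin: on the worktop midway between the post axes; x points into the bay, y across the gap, z up. The seated dish has its centre at x 62 to 64, y within 8 mm. Yaw within 0.25 rad of world x.
- narrow_bay: Smaller fixed bay of the same make and heights beside the wide one (either may be on the left); the glue bottle stands in it. Its posts are only 44 mm apart, so the dish does not fit. Origin on the worktop midway between the post axes, x into the bay, inner face of the back bar at x = 60 mm.
- glue: Bystander: white glue bottle with a pointed blue cap, 36 mm in diameter, 106 mm high, standing loose in the narrow bay. Origin: centre of its underside, z up.
- sleeve: Bystander: blue-grey oval grip sleeve pair held by a strip of yellow tape, 52 x 118 x 41 mm, lying. Origin: middle of the underside, length along its y.
- shell: Bystander: green half housing, 27 x 74 x 13 mm, open side up. Origin: centre of its underside, long side along its y.
- driver: Bystander: orange screwdriver, 20 x 164 x 21 mm, lying. Origin: middle of the underside, length along its y.
- board: Bystander: small green circuit board with two wires, 30 x 94 x 10 mm, lying. Origin: on its underside, length along its y.
Mind the look-alikes: they are no part of the job. Of the things that look like the dish, the largest one is meant.

How it is judged:
By the outcome, as a careful person would: the job done as asked, in the order asked, and still so for the second after the job is handed in, with the robot touching nothing.
It also fails if it takes over 48 s, if anything falls off the work surface, if the arm or the gripper's body presses on something with over 40 N, if the wrist force passes 120 N, or if a joint passes its speed limit or range.

## Working session

There is one attempt and no reset: what is moved stays moved. The work goes in short steps, each a Python script; the robot and the scene stay as the last script left them, time stands still between calls to the robot, and variables do not carry over. Pictures are saved under pics/ and viewed, and the job is handed in when it is done.

```bash
mkdir -p pics; python3 - <<'E'
from station import arm
import cv2
for n in("scene","top","wrist"):
    c=arm.calibration(n); print(n,c)
    cv2.imwrite(f"pics/{n}0.png",arm.read_camera(n)[:,:,::-1])
print(arm.current_time_s(),arm.current_tcp_rot(),arm.current_eef_pos())
E
```

```text
scene {'K': array([[434.76827438,   0.        , 324.57143369],
       [  0.        , 434.76827438, 239.60523627],
       [  0.        ,   0.        ,   1.        ]]), 'k1': 0.034012684283253, 'position': array([ 0.2207403 , -0.57332538,  0.69696073]), 'attitude': array([-2.323128  ,  0.01988087, -0.51965073])}
top {'K': array([[533.6757072 ,   0.        , 328.81350494],
       [  0.        , 533.6757072 , 239.51714484],
       [  0.        ,   0.        ,   1.        ]]), 'k1': -0.16349252404306006, 'position': array([0.41395545, 0.03156717, 1.33366095]), 'attitude': array([-3.04797531,  0.00562798, -1.58385363])}
wrist {'K': array([[371.02635793,   0.        , 317.667878  ],
       [  0.        , 371.02635793, 246.16227661],
       [  0.        ,   0.        ,   1.        ]]), 'k1': -0.06851240688533784, 'position': array([0.0835236 , 0.62540769, 0.38404606]), 'attitude': array([2.84692927e+00, 7.74379165e-04, 1.31125578e+00])}
0.15 [-1.57089042e+00  1.26634743e-03  1.31104972e+00] [0.1604791  0.6036358  0.22199488]
```

View pics/top0.png

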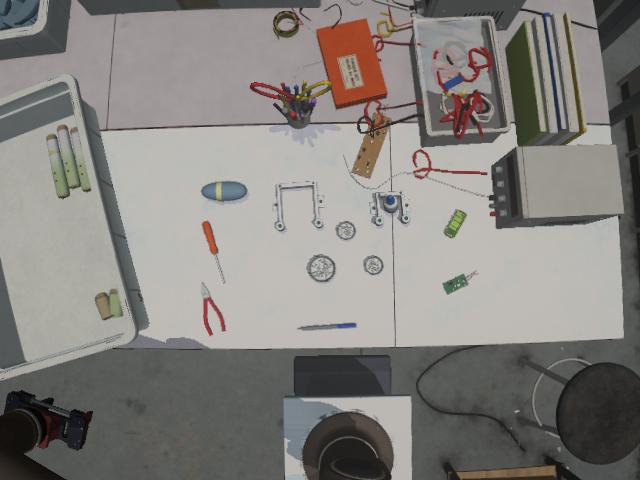

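View pics/scene0.png

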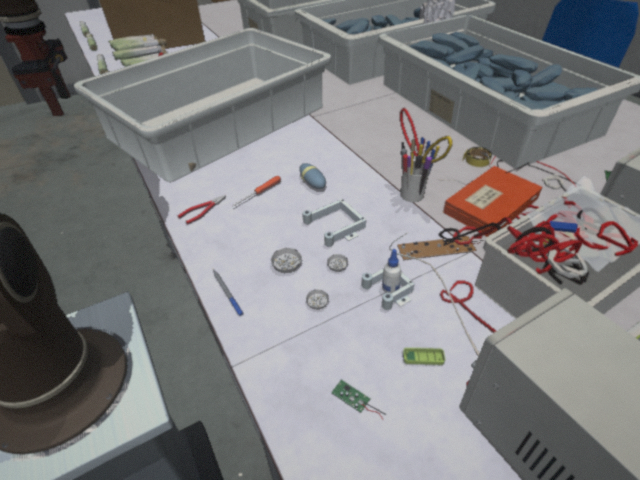

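View pics/wrist0.png

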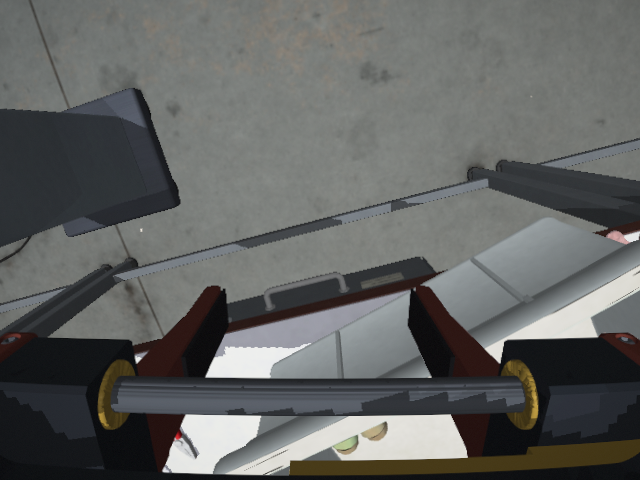

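The top view shows three screw dishes. They are at (321,268), the largest, at (345,231) and at (373,265). The wide bay has posts near (280,226) and (320,226), and the narrow bay with the glue is near (390,205). Next I'll look at close crops.

```bash
cat > h.py <<'E'
import numpy as np, cv2
from scipy.spatial.transform import Rotation as Ro
def cast(c,px,z):
    p=cv2.undistortPoints(np.array(px,float).reshape(-1,1,2),c["K"],np.array([c["k1"],0,0,0.]),None,None).reshape(-1,2)
    d=np.c_[p,np.ones(len(p))]@Ro.from_euler('xyz',c["attitude"]).as_matrix().T
    o=c["position"]; return o+d*((z-o[2])/d[:,2])[:,None]
E
python3 - <<'E'
import cv2
a=cv2.imread('pics/top0.png')[170:300,260:420]; cv2.imwrite('pics/topc.png',cv2.resize(a,None,fx=4.6,fy=4.6,interpolation=cv2.INTER_CUBIC))
a=cv2.imread('pics/scene0.png')[190:320,260:420]; cv2.imwrite('pics/scc.png',cv2.resize(a,None,fx=4.6,fy=4.6,interpolation=cv2.INTER_CUBIC))
E
```

```text
(no output)
```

View pics/topc.png

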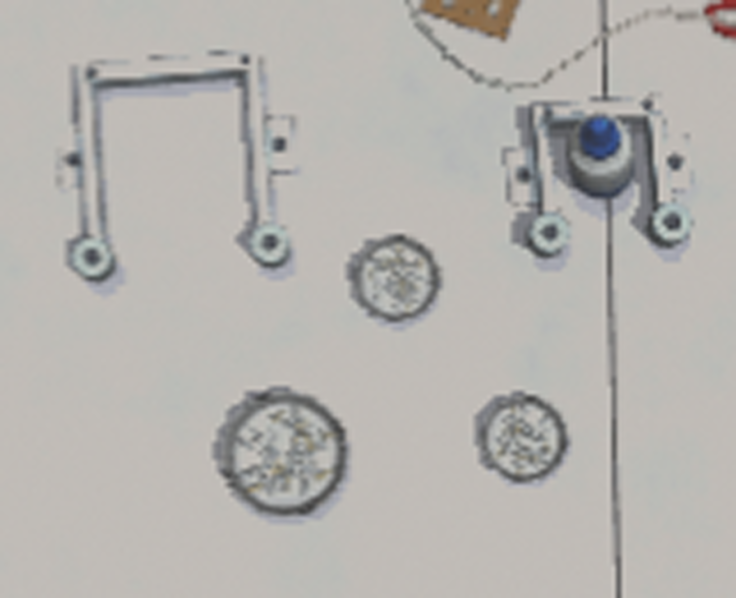

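View pics/scc.png

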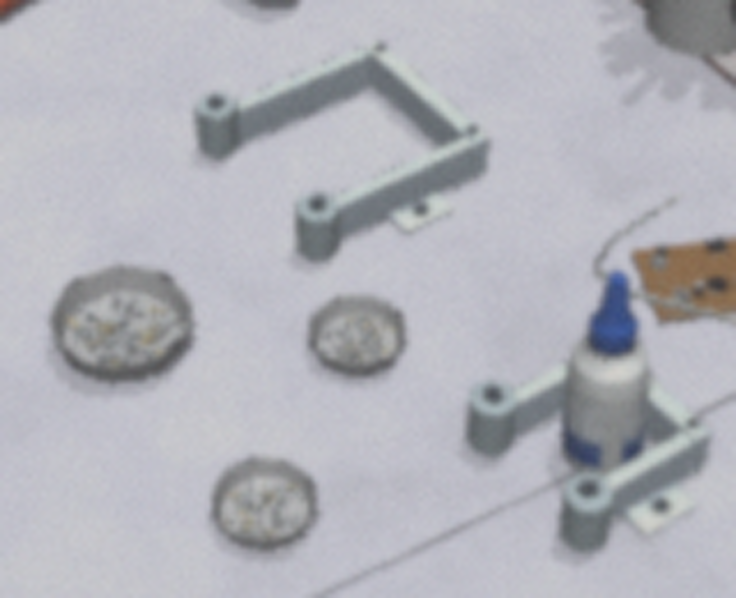

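```bash
python3 - <<'E'
from h import *
from station import arm
f=lambda pts,x0,y0:[(x0+(u+.5)/4.6-.5,y0+(v+.5)/4.6-.5) for u,v in pts]
T=arm.calibration("top");S=arm.calibration("scene")
for n,c,o,posts,back,dish,sm in(("top",T,(260,170),[(92,257),(270,244)],[(92,73),(246,60)],[(283,452),(222,452),(345,452),(283,390),(283,514)],[(396,279),(523,438)]),
 ("scene",S,(260,190),[(215,102),(317,204)],[(379,47),(472,130)],[(122,318),(52,318),(192,318),(122,267),(122,372)],[(357,331),(265,498)])):
    p=cast(c,f(posts,*o),.03)
    d=p[1]-p[0]; print(n,"posts",p.round(4)[:,:2],"sep",np.hypot(*d[:2]).round(4),"mid",p.mean(0).round(4),"yaw",np.arctan2(d[0],-d[1]).round(4)*-1 if 0 else np.arctan2(-d[0],-d[1]).round(4))
    print(" back",cast(c,f(back,*o),.025).round(4)[:,:2].tolist())
    q=cast(c,f(dish,*o),.018); print(" dish",q.round(4)[:,:2].tolist(),"diam",np.linalg.norm(q[1]-q[2]).round(4),np.linalg.norm(q[3]-q[4]).round(4))
    print(" small",cast(c,f(sm,*o),.015).round(4)[:,:2].tolist())
E
```

```text
top posts [[0.5728 0.1581]
 [0.5785 0.0626]] sep 0.0957 mid [0.5757 0.1104 0.03  ] yaw -0.0591
 back [[0.674, 0.1584], [0.6798, 0.0747]]
 dish [[0.4676, 0.0572], [0.4681, 0.0899], [0.4672, 0.024], [0.5009, 0.0568], [0.4344, 0.0576]] diam 0.0659 0.0665
 small [[0.5604, -0.0049], [0.4735, -0.0718]]
scene posts [[0.5742 0.1598]
 [0.5802 0.0636]] sep 0.0964 mid [0.5772 0.1117 0.03  ] yaw -0.0621
 back [[0.6755, 0.1606], [0.6803, 0.0762]]
 dish [[0.4668, 0.0533], [0.4381, 0.0705], [0.4954, 0.0362], [0.4821, 0.0847], [0.4514, 0.0218]] diam 0.0667 0.07
 small [[0.5597, -0.0089], [0.4732, -0.075]]
```

Both views agree. The posts are 96 mm apart (74 + 22 ✓) and the bay yaw is +0.06. The bay origin is about (0.576, 0.111). The large dish is at about (0.467, 0.056), 66–70 mm across. The small dishes at (345,231) and (373,265) are rejected. I'll push diagonally onto the bay axis first, then straight in. Next step is to hover and look with the wrist camera.

```bash
cat >> h.py <<'E'
YB=0.06; O=np.array([.5765,.111])
RB=lambda y=YB:np.array([[np.cos(y),-np.sin(y)],[np.sin(y),np.cos(y)]])
def snap(arm,name,cam="wrist"):
    c=arm.calibration(cam); im=arm.read_camera(cam)[:,:,::-1].copy(); cv2.imwrite(f"pics/{name}.png",im); 
    np.savez(f"pics/{name}.npz",**c); return c,im
E
python3 - <<'E'
from h import *
from station import arm
h=.80; d=np.array([.467,.0555]); u=np.array([np.cos(h),np.sin(h)])
s=d-.062*u; rot=[-np.pi/2,0,h+np.pi/2]
for z in(.1,.007): print(s,arm.inverse_kinematics([*s,z],rot))
arm.set_gripper(.028)
arm.move_pose([*s,.10],rot)
print(arm.current_time_s(),arm.current_eef_pos(),arm.current_finger_gap(),arm.current_contact_force())
snap(arm,"w1")
E
```

```text
[0.42380418 0.01102392] [-0.48862256  0.24582724  0.40421613  2.21400602 -0.1480125   0.70629432
  2.38841899]
[0.42380418 0.01102392] [-0.28218766  0.42596628  0.17146139  2.26453203 -0.15894209  0.46166511
  2.38754878]
3.525 [0.42413856 0.01158763 0.10010986] 0.028270087112737513 [ 0.69946586  0.08151067 -0.19987586]
```

View pics/w1.png

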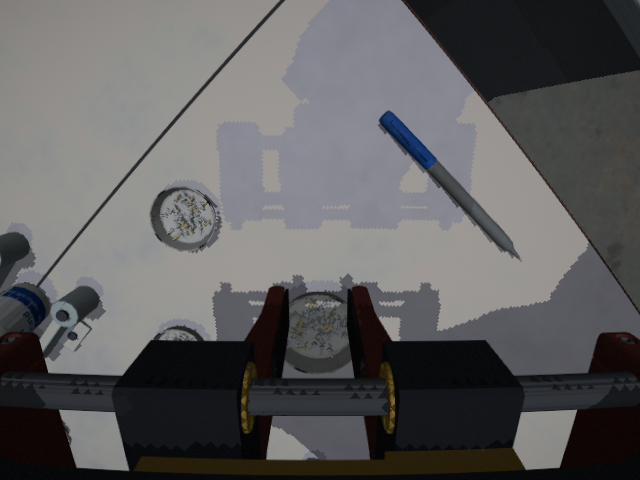

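The wrist view shows the target dish at (319,333), centred between the two fingertips. The pen at (450,185) and the small dishes at (185,218) and (180,335) are clear of it. I'll check it by ray casting, then push.

```bash
python3 - <<'E'
from h import *
from station import arm
c=np.load("pics/w1.npz"); q=cast(c,[(319,333),(284,333),(354,333),(319,292),(319,374)],.018)
print(q.round(4)[:,:2].tolist(),np.linalg.norm(q[1]-q[2]),np.linalg.norm(q[3]-q[4]))
h=.80; d=np.array([.467,.0555]); u=np.array([np.cos(h),np.sin(h)]); s=d-.062*u
arm.move_linear([*s,.007],v=.08)
print(arm.current_time_s(),arm.current_eef_pos(),arm.current_contact_force())
snap(arm,"t1","top"); snap(arm,"s1","scene")
E
python3 -c "
import cv2,numpy as np
a=cv2.imread('pics/t1.png')[170:300,260:420];b=cv2.imread('pics/s1.png')[190:320,260:420]
cv2.imwrite('pics/c1.png',cv2.resize(np.hstack([a,b]),None,fx=2.5,fy=2.5,interpolation=2))"
```

```text
[[0.4667, 0.0579], [0.4854, 0.0398], [0.448, 0.076], [0.4436, 0.034], [0.4918, 0.0839]] 0.052109385233461314 0.06939100441195153
4.8833 [0.42412415 0.01103461 0.0073741 ] [-0.46547401  0.11906338 -0.04045826]
```

View pics/c1.png

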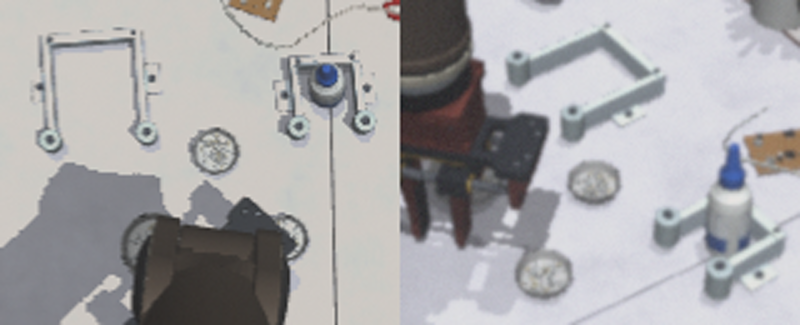

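Wrist, top and scene views all put the dish at about (0.467, 0.057), and the descent was contact-free. Now the diagonal push.

```bash
python3 - <<'E'
from h import *
from station import arm
h=.80; u=np.array([np.cos(h),np.sin(h)])
e=np.array([.5146,.1073])-.0405*u
p=np.array(arm.current_eef_pos()[:2])
for t in(.4,.7,1): 
    arm.move_linear([*(p+t*(e-p)),.007],v=.04); print(arm.current_time_s(),np.round(arm.current_eef_pos(),4),np.round(arm.current_contact_force(),2))
arm.move_linear([*(e-.03*u),.007],v=.08)
arm.move_linear([*(e-.05*u),.12],v=.15)
rot=[-np.pi/2,0,YB-np.pi/2]
s=O+RB()@np.array([-.062-.09,0])
arm.move_pose([*s,.12],rot)
print(arm.current_time_s(),np.round(arm.current_eef_pos(),4))
snap(arm,"w2");snap(arm,"t2","top")
E
```

```text
6.0583 [0.449  0.0379 0.007 ] [0.12 0.34 0.2 ]
6.8917 [0.4677 0.0581 0.007 ] [-0.33  0.32  1.02]
7.725 [0.4864 0.0782 0.007 ] [-0.41  0.06  0.36]
12.1 [0.4248 0.1018 0.12  ]
```

View pics/w2.png

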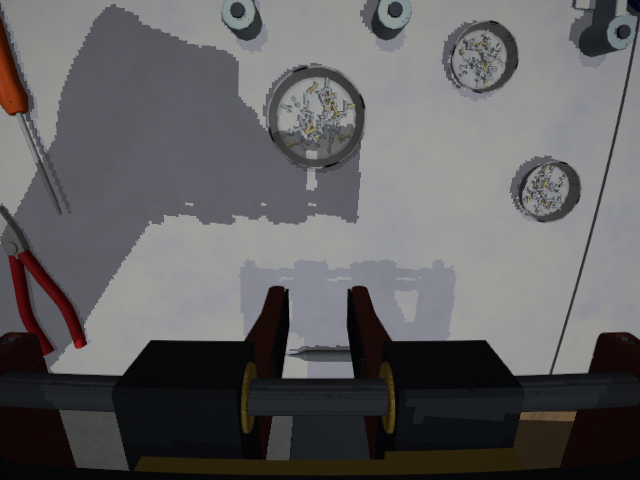

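View pics/t2.png

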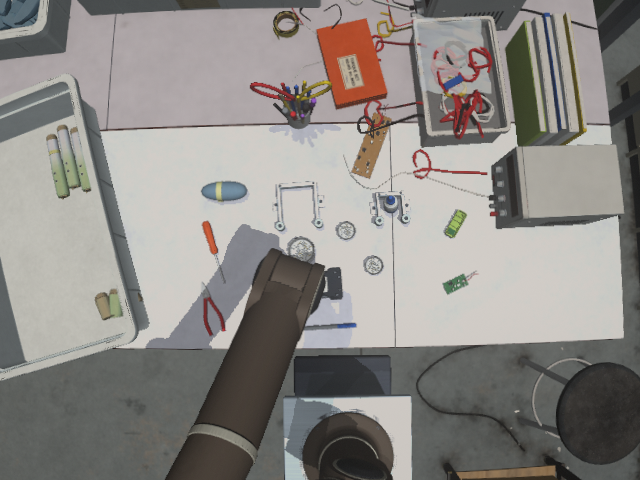

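The wrist view from behind the dish shows the rim centred at (316,117) and the post tops at (238,12) and (395,12). The small dishes at (483,57) and (547,190) haven't been disturbed.

```bash
python3 - <<'E'
from h import *
from station import arm
c=np.load("pics/w2.npz")
p=cast(c,[(238,12),(395,12)],.03)[:,:2]; q=cast(c,[(316.5,116.5),(267,117),(366,117),(316,66),(316,167)],.018)[:,:2]
d=p[0]-p[1]; yaw=np.arctan2(-d[0],d[1]); m=p.mean(0)
print("posts",p.round(4).tolist(),"sep",np.linalg.norm(d),"mid",m,"yaw",yaw)
print("dish",q.round(4).tolist(),np.linalg.norm(q[1]-q[2]),np.linalg.norm(q[3]-q[4]))
print("dish in bay (meas)",RB(yaw).T@(q[0]-m),"(O)",RB().T@(q[0]-O)); print("tcp in bay", RB(yaw).T@(arm.current_eef_pos()[:2]-m))
tip=cast(c,[(280,288),(356,288)],.12);print(tip.round(4))
E
```

```text
posts [[0.5751, 0.161], [0.5809, 0.065]] sep 0.0961790616185837 mid [0.5780304 0.1130236] yaw 0.06008667691612316
dish [[0.5164, 0.1094], [0.5142, 0.1429], [0.5182, 0.0758], [0.5484, 0.1116], [0.4826, 0.1077]] 0.06719778886125116 0.06590289127607331
dish in bay (meas) [-6.17135707e-02  4.48405848e-05] (O) [-0.06006458  0.00196768]
tcp in bay [-0.15362113 -0.00199924]
[[0.434  0.1214 0.12  ]
 [0.4361 0.0855 0.12  ]]
```

The dish is on the bay axis (y' ≈ 0, x' = −62 mm). The post spacing is 96.2 mm and the yaw 0.060, which match the earlier views. Next is the straight push to the mouth, with one look before entering the gap.

```bash
sed -i 's/O=np.array(.*)/O=np.array([.577,.1118])/' h.py; python3 - <<'E'
from h import *
from station import arm
P=lambda x,y=0:O+RB()@np.array([x,y])
rot=[-np.pi/2,0,YB-np.pi/2]
arm.move_linear([*P(-.128),.10],v=.15,rot=rot)
arm.move_linear([*P(-.128),.007],v=.08)
print(arm.current_time_s(),np.round(arm.current_contact_force(),2))
for x in(-.10,-.073):
    arm.move_linear([*P(x),.007],v=.04); print(arm.current_time_s(),np.round(arm.current_eef_pos(),4),np.round(arm.current_contact_force(),2))
snap(arm,"w3")
print(RB().T@(arm.current_eef_pos()[:2]-O))
E
```

```text
13.8667 [-0.37  0.08  0.68]
14.7167 [0.477  0.1057 0.0069] [ 0.28  0.18 -0.35]
15.5417 [0.5041 0.1073 0.007 ] [-0.75 -0.5  -0.13]
[-7.30807281e-02 -7.48271911e-05]
```

View pics/w3.png

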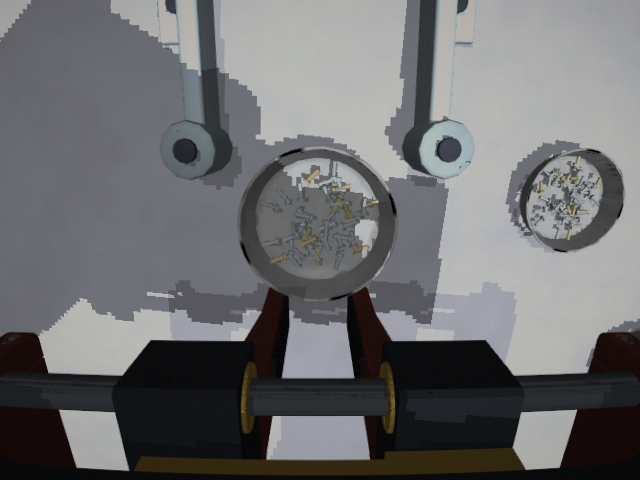

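The wrist view shows the dish at (317,222) cradled against both fingertips, and the post tops at (186,150) and (446,149).

```bash
python3 - <<'E'
from h import *
c=np.load("pics/w3.npz")
p=cast(c,[(186,150),(446,149)],.03)[:,:2]; q=cast(c,[(317.5,222),(238,222),(397,222),(317,147)],.018)[:,:2]
d=p[0]-p[1]; yaw=np.arctan2(-d[0],d[1]); m=p.mean(0)
print(p.round(4).tolist(),"sep",np.linalg.norm(d),m,yaw)
print(q.round(4).tolist(),np.linalg.norm(q[1]-q[2]))
print("dish in bay",RB(.06).T@(q-m).T)
E
```

```text
[[0.576, 0.1613], [0.5821, 0.0659]] sep 0.09561590244737272 [0.57907874 0.11356913] 0.06364182234236966
[[0.5489, 0.1112], [0.547, 0.1444], [0.551, 0.078], [0.5793, 0.1132]] 0.06659710580046453
dish in bay [[-0.03024446 -0.03021656 -0.03020662  0.00020233]
 [-0.00057281  0.03273026 -0.03386684 -0.00037778]]
```

The dish is 0.6 mm off axis, against a 3 mm margin each side. I'll go through the gap with a 0.4 mm correction and watch the forces.

```bash
python3 - <<'E'
from h import *
from station import arm
P=lambda x,y=0.0004:O+RB()@np.array([x,y])
for x in(-.055,-.04,-.025,-.01,.005,.014):
    arm.move_linear([*P(x),.007],v=.035); f=RB().T@np.array(arm.current_contact_force()[:2])
    print(x,round(arm.current_time_s(),2),(RB().T@(arm.current_eef_pos()[:2]-O)).round(4),f.round(2))
    if abs(f[0])>4 or abs(f[1])>4: print("stop");break
snap(arm,"w4")
E
```

```text
-0.055 16.26 [-0.0549  0.0003] [-0.09 -0.95]
-0.04 16.83 [-0.0398  0.0003] [-0.12 -0.97]
-0.025 17.41 [-0.0248  0.0002] [ 0.5  -0.68]
-0.01 17.98 [-0.0098  0.0002] [-0.38  0.11]
0.005 18.56 [0.0052 0.0003] [-0.21 -0.66]
0.014 18.97 [0.0143 0.0003] [-0.74 -0.02]
```

View pics/w4.png

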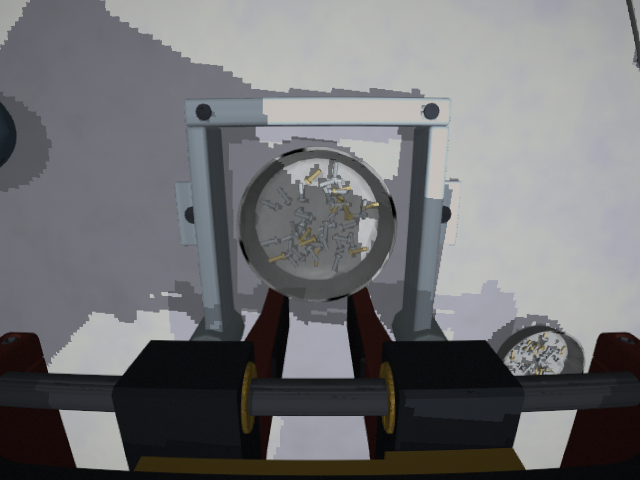

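The dish is through the gap. Its rim spans rows 147 to 300, and the back bar's inner top edge is near row 126. I'll measure what's left and creep in.

```bash
python3 - <<'E'
from h import *
from station import arm
c=np.load("pics/w4.npz")
a=RB().T@(cast(c,[(317,147)],.018)[0,:2]-O); b=RB().T@(cast(c,[(317,126)],.025)[0,:2]-O); print("rim",a,"bar",b,"gap",b[0]-a[0])
P=lambda x,y=0.0004:O+RB()@np.array([x,y])
for x in np.arange(.016,.0305,.001):
    arm.move_linear([*P(x),.007],v=.01); F=[]
    for _ in range(4): arm.pause(.03); F.append(RB().T@np.array(arm.current_contact_force()[:2]))
    f=np.mean(F,0); print(x.round(4),round(arm.current_time_s(),2),(RB().T@(arm.current_eef_pos()[:2]-O)).round(4),f.round(2))
    if f[0]<-2.5: print("stop");break
snap(arm,"w5")
E
```

```text
rim [0.08968596 0.00171649] bar [0.09754665 0.00169931] gap 0.007860689974261051
0.016 19.5 [0.016  0.0004] [ 0.01 -0.04]
0.017 19.88 [0.017  0.0004] [-0.14 -0.19]
0.018 20.27 [0.018  0.0004] [-0.63 -0.09]
0.019 20.65 [0.0191 0.0004] [-0.27  0.15]
0.02 21.03 [0.0201 0.0004] [-0.26  0.18]
0.021 21.42 [0.021  0.0004] [-0.42  0.12]
0.022 21.8 [0.0221 0.0004] [-0.62 -0.1 ]
0.023 22.18 [0.0231 0.0004] [-0.52 -0.35]
0.024 22.57 [0.0238 0.0004] [-1.93  0.03]
0.025 22.95 [0.0242 0.0004] [-5.31  0.03]
stop
```

View pics/w5.png

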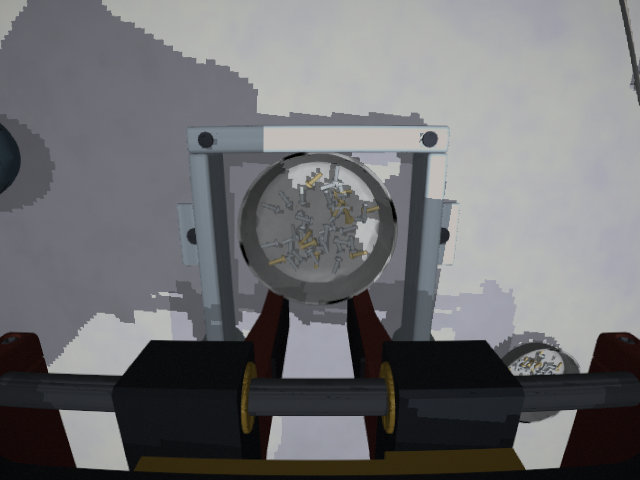

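The force rose to 5 N with the dish against the bar (rim at row 152, bar edge at row 152). I'll retreat straight back, lift and verify.

```bash
python3 - <<'E'
from h import *
from station import arm
P=lambda x,y=0.0004:O+RB()@np.array([x,y])
arm.move_linear([*P(.0),.007],v=.03)
arm.move_linear([*P(-.02),.10],v=.1)
print(arm.current_time_s(),np.round(arm.current_contact_force(),2))
snap(arm,"w6")
arm.move_pose([*P(-.17),.2],[-np.pi/2,0,YB-np.pi/2])
snap(arm,"t6","top");snap(arm,"s6","scene"); print(arm.current_time_s())
a=cv2.imread('pics/t6.png')[170:300,260:420];b=cv2.imread('pics/s6.png')[190:320,260:420]
cv2.imwrite('pics/c6.png',cv2.resize(np.hstack([a,b]),None,fx=2.5,fy=2.5,interpolation=2))
E
```

```text
25.0833 [ 0.2   0.07 -0.62]
25.9833
```

View pics/w6.png

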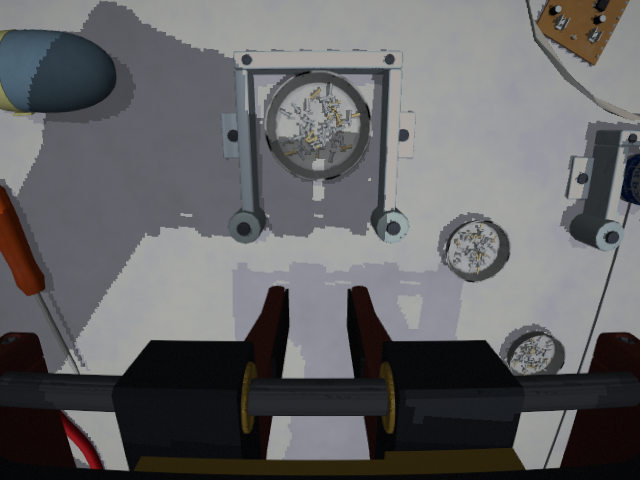

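View pics/c6.png

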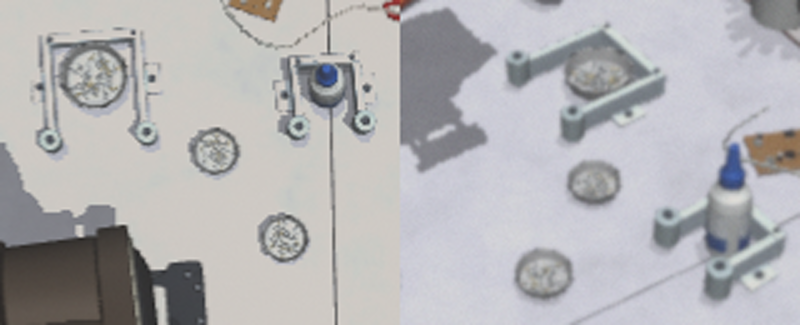

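View pics/t6.png

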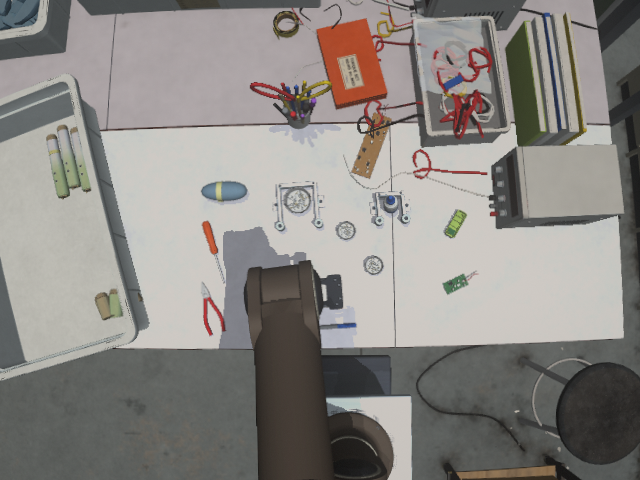

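The dish is in the wide bay at (318,125) in the wrist view. The glue bottle, the small dishes and the other things are where they were. One numeric check before handing in.

```bash
python3 - <<'E'
from h import *
from station import arm
c=np.load("pics/w6.npz")
m=cast(c,[(244,228),(393,228)],.03)[:,:2].mean(0)
q=cast(c,[(318,71),(318,180),(266,125),(370,125)],.018)[:,:2]; b=cast(c,[(318,70)],.025)[0,:2]
print("rims in bay",(RB().T@(q-m).T).round(4).tolist(),"centre",(RB().T@(q.mean(0)-m)).round(4),"bar",(RB().T@(b-m)).round(4))
A=cv2.imread('pics/top0.png');B=cv2.imread('pics/t6.png');d=(cv2.absdiff(A,B).max(2)>40).astype('uint8')
n,_,s,_=cv2.connectedComponentsWithStats(d); print([x.tolist() for x in s[1:] if x[4]>15])
arm.job_done(); print(arm.current_time_s())
E
```

```text
rims in bay [[0.0955, 0.0292, 0.0638, 0.0638], [0.0004, 0.0003, 0.0331, -0.0324]] centre [0.0631 0.0004] bar [0.095  0.0004]
[[283, 187, 28, 27, 223], [299, 193, 6, 8, 24], [219, 227, 124, 253, 15803], [116, 334, 94, 15, 820], [0, 390, 93, 90, 5114], [336, 406, 11, 5, 21], [387, 471, 5, 9, 31]]
the job is handed in; nothing more can be done
the job is handed in; nothing more can be done
```

The large dish of screws is in the wide bay, resting against the back bar, and the job is handed in. I pushed it diagonally onto the bay's axis with the partly open fingertips. Then I pushed it straight through the gap between the posts until it met the bar at about 5 N, backed straight out and lifted clear.

**Dish position:** the last wrist view puts the dish centre at x = 63.1 mm, y = 0.4 mm in the bay, inside the 62–64 mm and ±8 mm limits.

**Everything else:** comparing the top pictures from before and after shows changes only at the dish and where the arm and its shadow are. The glue, the small dishes and the other things show no movement. The arm covers part of the pen in the last top picture, but nothing came near it.

**Time and force:** the last clock reading was about 26 s of the 48 s allowed. The largest force I read was about 5 N, and the gripper touched nothing when I handed in.

**Disagreements:** the camera views differed by 1–4 mm on absolute positions. The wrist camera placed the bay about 1–2 mm further in and to the left than the coordinates I steered by. I therefore judged the fit from the dish and posts seen in the same picture. No check failed.

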